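# Shut the loaded drawer and hold the test box's sprung cover just below its balance point

### The arm

A 6-joint arm with a two-finger parallel gripper is mounted at the origin on a cart in front of the work surface, level with it; the furniture and walls round the work are solid. World frame = base frame: x ahead of the robot, y to its left, z up, the work surface at z = 0. Lengths are in m, angles in rad, forces in N, time in s.
With the tool pointing down it reaches from about 0.275 to 0.875 m from the base axis. Payload 12.5 kg.
Tool frame: the origin (TCP) lies between the finger pads, 19 mm behind the fingertips; this is the grasp point; z points along the fingers, y is the line along which they close (so a half turn about z gives the same grasp; the last joint's range is limited). The gripper opens to 85 mm and grips with 20 to 120 N. Pads are 22 mm wide; open, the fingers measure 114 mm over their backs; the gripper's body (76 mm by 85 mm) begins 54 mm behind the grasp point. The pads swing forward as they close: fully open they stand 13 mm farther back than shut.
Start: joints at [-1.376, 0.351, 1.652, -0, 1.139, -0.085], TCP at [0.152, -0.529, 0.25] pointing down, gripper open.
Joint ranges: [-2.75, 2.75], [-0.79, 2.1], [0.01, 2.65], [-1.57, 4.71], [0.07, 3.14], [-2.87, 2.87]. Speed limits (rad/s): [2.22, 2.22, 2.79, 3.14, 3.14, 3.14].

### API

Orientations are given as a 3x3 rotation matrix whose columns are the frame's x, y, z axes.
In Python, from bench import manip gives the robot as it stands. Calls block until the motion is done:
- manip.move_ptp(position, orientation): joint-space move of the TCP to a pose.
- manip.move_l(position, attitude=None, max_speed=0.15): straight line of the TCP; attitude=None keeps the orientation; max_speed is the mean speed in m/s.
- manip.move_j(angles): joint-space move.
- manip.set_gripper(opening, effort=None): opening from 0.0 (shut) to 1.0 (fully open); effort is the grip in N (None keeps the last); returns when the fingers have stopped.
- manip.dwell(seconds).
- manip.inverse_kinematics(position, orientation): joint angles nearest the present ones, or None.
- manip.grab_frame(name): name is "scene" or "top" or "wrist"; returns (picture, depth): 384x512x3 uint8, red, green, blue; 384x512 float32, m along the optical axis (not along the pixel's ray), 0 where there is no reading.
- manip.get_calibration(name): a dict with "camera_matrix" (3x3 intrinsics, pixels), "R" (3x3) and "t" (3): a world point X has camera coordinates R X + t. Camera axes: x right, y down, z forward; pixel columns grow to the right and rows downward; lengths in m; the calibration is good to about 2 mm. A picture is of the moment at which its call begins: read the wrist's pose just before it. get_calibration takes no time and is no camera call; for the wrist camera it gives the pose at the moment of the call.
A pose or a line that the arm cannot do raises manip.Unreachable and nothing moves.
- manip.sign_off(): hands the job in; it is judged then, once.
Trained networks look in the newest picture that a camera, given by its name, has taken for a name from the list of things; names that differ only in an ending like _2 or _b are one class to them, and where a whole thing is asked for, a point or a joint stands for the part that bears it (a point fixed in the world has none). Each returns a list of dicts, best first, with "confidence" (0 to 1); they miss things now and then, are a little off and sometimes report something else, mostly with a low value. They report only what shows in the picture. A call takes as long as a camera call.
- manip.look_for(camera, name): "at" ([x, y, z] in m, in world coordinates, good to about 4 mm: the middle of the surface that is visible of it).
Readings, each from a call of its own:
- manip.current_time(): time.
- manip.current_qpos(): joint angles.
- manip.current_joint_vel(): joint speeds.
- manip.current_joint_torque(): joint torques, N m.
- manip.current_ee_pos(): TCP position.
- manip.current_tcp_rot(): TCP orientation.
- manip.current_force(): force on the tool from outside, world axes, zero at the start.
- manip.current_ft_torque(): the same for the moment, N m.
- manip.current_grip_width(): opening from 0.0 (shut) to 1.0 (fully open).
- manip.current_grip_force(): force on a finger pad.
Only numpy, scipy, OpenCV 4.12 (cv2) and the standard library are available. Lean on these libraries where they do the work, as an engineer would, in place of code of your own. Each camera call takes 0.05 s, during which the arm holds its last target. There are 200 camera calls.

### The job

The cells are loaded, so first push the blue drawer of the grey test box fully home. Then take the steel bar of its white sprung cover, raise the cover past the red balance mark on the scale, where it begins to rise by itself, and ease it back until the pointer stands in the green band just below the mark. The program finishes there, still gripping the bar and holding the cover still so that its spring can be set; never let the cover fly up or drop, and leave the things lying around the box where they are.

Things in the scene. Friction and masses are not known exactly. Their poses are not given: they have to be found in the camera images.
- testbox: grey sheet-metal test box, 170 (x) x 180 (y) mm, 94 mm high with its cover shut, fixed to the bench, turned by up to 0.3 rad; origin at the centre of its underside, x axis from its front (robot side) to its back, y to its left seen from the front, z up. Blue drawer in the right part of the front, white cover on top: hinge along the left side, steel bar along the right side.
- scale (a point): red mark (1.00 rad, the balance point) on the white sector scale that stands up in the plane of the box's front, radius 69 mm about the hinge axis, up to 160 mm high, at y = +19 to +88 mm in the box's frame. Its green band runs from 0.80 to 0.94 rad; the black pointer on the cover's front edge moves over it. Keep the gripper's body clear of it when pushing the drawer.
- drawer (a joint): blue drawer: 0 = fully home, grows (m) as it slides out of the front, along the box's -x; starts 0.03 to 0.05 m out, travel 0.08 m. Friction only, about 1 N: it stays where it is left.
- drawer_front (a point): centre of the outer face of the drawer's front plate, which is 108 mm wide (y) and 52 mm high (10 to 62 mm above the bench), with a flat dark pull strip. Fully home it lies at x = -96, y = -22, z = 36 mm in the box's frame, 11 mm in front of the box's front face.
- cover (a joint): white cover, rad: 0 = shut (flat on the box), grows as its right edge with the bar rises and swings to the left; stop at 1.40. A spring helps to lift it: below 1.00 rad (red mark, balance point) its weight wins and it falls shut when let go, above it the spring wins and it flies up to the stop. Lifting at the bar takes under 1 N.
- cover_bar (a point): middle of the cover's round steel bar, 12 mm thick, 100 mm long between its arms, along the box's x, 47 mm out from the cover's edge (fingers close on it from above, across the box's y), 219 mm from the hinge axis. At angle a: x = 0, y = 88 - 219 cos a, z = 91 + 219 sin a mm in the box's frame. The bar may turn between the fingers.
- cover_hinge (a point): middle of the cover's hinge axis, which runs along the box's x at its left side: x = 0, y = 88, z = 91 mm in the box's frame.
- loupe: black loupe, 35 mm wide and 30 mm high, standing to the left of the box's rear part; leave it. Origin at the centre of its underside.
- cell_pair: two blue cells in a sleeve, 37x66x19 mm, lying on the bench in front of and to the right of the box; leave it. Origin at the centre of its underside. (A like pair is fixed inside the drawer.)

How it is judged:
By the outcome, as a careful person would: the job done as asked, in the order asked, and still so for the second after the job is handed in, while the arm keeps its last pose, push and grip.
It also fails if it takes over 51 s, if anything falls off the work surface, if the arm or the gripper's body presses on something with over 40 N, if the wrist force passes 120 N, or if a joint passes its speed limit or range.

## Working session

There is one attempt and no reset: what is moved stays moved. The work goes in short steps, each a Python script; the robot and the scene stay as the last script left them, time stands still between calls to the robot, and variables do not carry over. Pictures are saved under pics/ and viewed, at most 10 in all, crops included, and the job is handed in when it is done.

```bash
ls; mkdir -p pics; cat > h.py <<'E'
import numpy as np, cv2
from bench import manip as m
def shot(cam,fn=None):
    c=m.get_calibration(cam); p,d=m.grab_frame(cam)
    if fn: cv2.imwrite('pics/'+fn,p[:,:,::-1])
    K=np.array(c["camera_matrix"]);R=np.array(c["R"]);t=np.array(c["t"])
    v,u=np.mgrid[:384,:512]
    X=np.stack([(u-K[0,2])/K[0,0]*d,(v-K[1,2])/K[1,1]*d,d],-1)
    return p,d,(X-t)@R
E
python3 - <<'E'
from h import *
for c in ("top","scene"):
    p,d,W=shot(c,c+'1.png'); np.savez(c+'1.npz',p=p,W=W,d=d)
    for n in ("testbox","drawer_front","cover_bar","cover_hinge","scale","loupe","cell_pair"):
        print(c,n,[(np.round(r["at"],3),round(r["confidence"],2)) for r in m.look_for(c,n)[:2]])
print(m.current_time())
E
```

```text
bench.py
pics
top testbox [(array([0.566, 0.186, 0.098]), 0.84), (array([0.584, 0.183, 0.094]), 0.41)]
top drawer_front [(array([0.468, 0.191, 0.031]), 0.58)]
top cover_bar [(array([0.584, 0.185, 0.101]), 0.66)]
top cover_hinge [(array([0.565, 0.192, 0.096]), 0.61)]
top scale [(array([0.567, 0.191, 0.096]), 0.61)]
top loupe [(array([0.67 , 0.334, 0.028]), 0.67)]
top cell_pair [(array([0.441, 0.061, 0.021]), 0.71)]
scene testbox [(array([0.536, 0.244, 0.077]), 0.89)]
scene drawer_front [(array([0.463, 0.194, 0.03 ]), 0.8)]
scene cover_bar [(array([0.58 , 0.19 , 0.092]), 0.92)]
scene cover_hinge [(array([0.535, 0.241, 0.078]), 0.87)]
scene scale [(array([0.533, 0.243, 0.077]), 0.68)]
scene loupe [(array([0.664, 0.347, 0.02 ]), 0.71), (array([0.534, 0.242, 0.073]), 0.53)]
scene cell_pair [(array([0.436, 0.072, 0.012]), 0.81)]
0.8
```

```bash
python3 -c "
import cv2,numpy as np
a=np.vstack([cv2.imread('pics/top1.png'),cv2.imread('pics/scene1.png')]);cv2.imwrite('pics/both.png',cv2.resize(a,(400*1,600)))"
```

```text
(no output)
```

View pics/top1.png

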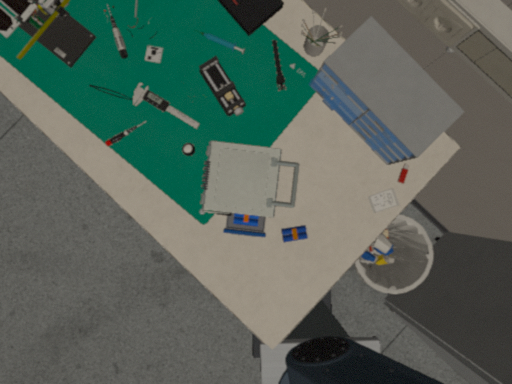

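View pics/scene1.png

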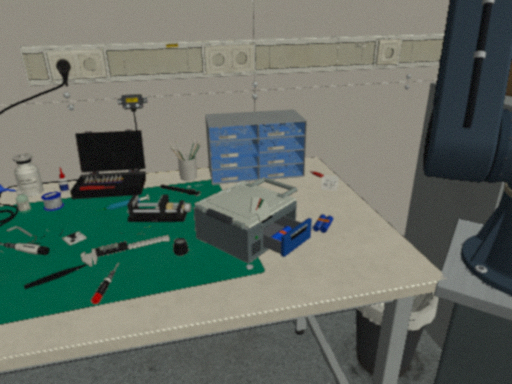

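The top view shows the box at columns 202–280, rows 142–217. The bar is at its right (~295,185), the drawer is out at the front (~245,230), and the cell pair is at (294,234). Next I'll fit the pose from depth.

```bash
python3 - <<'E'
import numpy as np,cv2
z=np.load('top1.npz');p,W=z['p'].astype(int),z['W']
reg=np.zeros((384,512),bool);reg[130:250,190:315]=1
Z=W[...,2]
print(Z[180,240],Z[160,300],Z[160,328])
m=reg&(Z>.08)&(Z<.115)
n,l,s,c=cv2.connectedComponentsWithStats(m.astype(np.uint8))
k=1+np.argmax(s[1:,4]); m=l==k; print(s[k])
# cover only: opening erases bar
mc=cv2.morphologyEx(m.astype(np.uint8),cv2.MORPH_OPEN,np.ones((21,21)))>0
P=W[mc][:,:2].astype(np.float32); r=cv2.minAreaRect((P*1000));print('cover',r,np.median(Z[mc]))
b=m&~mc; Q=W[b]; 
n,l,s,c=cv2.connectedComponentsWithStats(b.astype(np.uint8))
for i in range(1,n):
    if s[i,4]>15: q=W[l==i];print(s[i],cv2.minAreaRect((q[:,:2]*1000).astype(np.float32)),np.median(q[:,2]))
bl=reg&(p[...,2]>p[...,0]+40)&(p[...,2]>p[...,1]+25)
n,l,s,c=cv2.connectedComponentsWithStats(bl.astype(np.uint8))
for i in range(1,n):
    if s[i,4]>10: q=W[l==i];print('blue',s[i],cv2.minAreaRect((q[:,:2]*1000).astype(np.float32)),np.percentile(q[:,2],[5,50,95]))
i=p[130:250,190:315].astype(np.uint8)[:,:,::-1]
cv2.imwrite('pics/crop.png',cv2.resize(i,None,fx=5,fy=5,interpolation=cv2.INTER_CUBIC)[:600])
E
```

```text
0.09570143598877867 0.001015956292946344 -0.002197482555263371
[ 200  141   99   77 5492]
cover ((579.061279296875, 176.08529663085938), (145.72402954101562, 165.0808868408203), 88.30162048339844) 0.09504078810164393
[ 200  141   60   75 1839] ((586.2240600585938, 228.36587524414062), (126.12434387207031, 182.15103149414062), 78.3643798828125) 0.09441804573757445
[254 149  45  69 703] ((570.44677734375, 108.34030151367188), (99.83060455322266, 169.0304718017578), 81.876953125) 0.09485397799660551
blue [233 214  26  12 209] ((480.1819152832031, 186.69883728027344), (64.68411254882812, 27.369394302368164), 82.95050048828125) [0.02372973 0.03143757 0.03473409]
blue [297 227  10  12  94] ((441.3481140136719, 40.441070556640625), (31.120010375976562, 22.097705841064453), 6.012012004852295) [0.01194088 0.01702453 0.02046224]
blue [224 229  41   7 115] ((468.25994873046875, 200.10202026367188), (98.13899230957031, 87.0257568359375), 24.759971618652344) [0.05909556 0.06194393 0.06491736]
blue [282 229  11  13  92] ((436.3230285644531, 79.11463928222656), (30.854164123535156, 22.064294815063477), 8.444001197814941) [0.01200705 0.01627058 0.01993961]
```

View pics/crop.png

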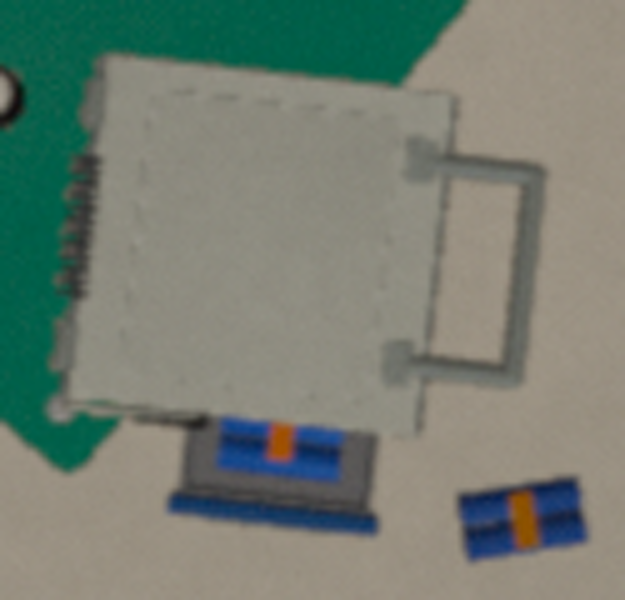

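The crop shows the cover corners clearly at (68,402), (417,432), (455,92) and (103,57). The bar runs from (535,172) to (512,375), and the drawer's outer edge from (170,510) to (377,532). I'll project these onto their known heights.

```bash
cat >> h.py <<'E'
def ray(c,u,v,z):
    K=np.array(c["camera_matrix"]);R=np.array(c["R"]);t=np.array(c["t"])
    d=R.T@np.linalg.inv(K)@[u,v,1]; o=-R.T@t
    return o+d*(z-o[2])/d[2]
E
python3 - <<'E'
from h import *
c=m.get_calibration("top")
f=lambda x,y,z:ray(c,190+x/5-.4,130+y/5-.4,z)[:2]
co=[f(68,402,.094),f(417,432,.094),f(455,92,.094),f(103,57,.094)]
for q in co: print(q.round(4))
b=[f(512,375,.094),f(535,172,.094)]; dr=[f(170,510,.062),f(377,532,.062)]
a=lambda d:np.arctan2(d[1],d[0]).round(4)
print('yaws',a(co[2]-co[1]),a(co[3]-co[0]),a(co[0]-co[1])-1.5708,a(co[3]-co[2])-1.5708,'bar',a(b[1]-b[0]),'dr',a(dr[0]-dr[1])-1.5708)
print('cover c',np.mean(co,0),'sizes',[np.linalg.norm(co[i]-co[i-1]).round(4) for i in range(4)])
bm=np.mean(b,0);dm=np.mean(dr,0);print('bar',bm,np.linalg.norm(b[1]-b[0]),'drawer',dm,np.linalg.norm(dr[1]-dr[0]))
# refine bar from mask depth
z=np.load('top1.npz');W=z['W'];d=W[...,2]
for yaw in (-.12,-.1,-.08):
    ex=np.array([np.cos(yaw),np.sin(yaw)]);ey=np.array([-ex[1],ex[0]])
    mb=(d>.07)&(d<.12)&(np.abs((W[...,:2]-bm)@ex)<.035)&(np.abs((W[...,:2]-bm)@ey)<.02)
    q=W[mb];l=(q[:,:2]-bm)@ey;s=(q[:,:2]-bm)@ex
    print(yaw,mb.sum(),l.mean(),np.polyfit(s,l,1),np.percentile(l,[5,95]),np.median(q[:,2]))
    org=bm+.131*ey; print('org',org,'drawer in box',(dm-org)@ex,(dm-org)@ey,'cover c in box',(np.mean(co,0)-org)@ex,(np.mean(co,0)-org)@ey)
E
```

```text
[0.5096 0.2889]
[0.4901 0.1191]
[0.6563 0.0953]
[0.6782 0.2677]
yaws -0.1422 -0.1251 -0.11430000000000007 -0.12670000000000003 bar -0.1454 dr -0.13470000000000004
cover c [0.58354476 0.19276038] sizes [np.float64(0.17), np.float64(0.171), np.float64(0.1679), np.float64(0.1738)]
bar [0.56615502 0.06447592] 0.10027950360164818 drawer [0.44607114 0.19063062] 0.10484891569829476
-0.12 138 0.0005667220124174536 [-0.01417947  0.00056488] [-0.00470207  0.00562781] 0.09574964135298138
org [0.58183732 0.19453386] drawer in box -0.13432256505531726 -0.020128039378333372 cover c in box 0.001907470613373741 -0.0015563250231246785
-0.1 138 0.0005692096467203496 [-0.03363427  0.00056522] [-0.00496358  0.00579706] 0.09574964135298138
org [0.5792332  0.19482147] drawer in box -0.132078410051669 -0.017463940823386346 cover c in box 0.004495790043390029 -0.0016203597641979445
-0.08 138 0.0005714696047539176 [-0.05311376  0.00056577] [-0.00510942  0.00594562] 0.09574964135298138
org [0.57662384 0.19505695] drawer in box -0.12978142544502197 -0.014845255178315994 cover c in box 0.007082311217332061 -0.0017361446363266292
```

```bash
cat >> h.py <<'E'
yaw=-.132
ex=np.array([np.cos(yaw),np.sin(yaw),0]);ey=np.array([-np.sin(yaw),np.cos(yaw),0]);ez=np.array([0,0,1.])
org=np.array([.5661,.0650,0])+.131*ey
B=lambda x,y,z:org+x*ex+y*ey+z*ez
def rot(t,s=1):  # tips tilted forward by t
    z=np.sin(t)*ex-np.cos(t)*ez; y=s*ey
    return np.stack([np.cross(y,z),y,z],1)
bar=lambda a,r=.219:B(0,.088-r*np.cos(a),.091+r*np.sin(a))
def tcp(tipx,y,z,t): # TCP with front tip corner at box tipx, tip centre height z
    return B(tipx-.011*np.cos(t),y,z)-.019*rot(t)[:,2]
T=np.radians(35)
E
python3 - <<'E'
from h import *
q0=m.current_qpos();print(q0,m.current_tcp_rot().round(2) if hasattr(m.current_tcp_rot(),'round') else m.current_tcp_rot())
for s in (1,-1):
    for n,p,t in [('pre',tcp(-.19,-.03,.036,T),T),('end',tcp(-.094,-.03,.036,T),T),('up',tcp(-.19,-.03,.25,T),T),('bar+',B(0,-.131,.2),0)]+[(a,bar(a),0) for a in (0,.5,.87,1.08)]:
        q=m.inverse_kinematics(p,rot(t,s));print(s,n,p.round(3),None if q is None else np.round(q,2))
E
```

```text
[-1.37560360e+00  3.50668165e-01  1.65179608e+00 -3.89912886e-06
  1.13909231e+00 -8.45734444e-02] [[ 0.96  0.28  0.  ]
 [ 0.28 -0.96 -0.  ]
 [-0.    0.   -1.  ]]
1 pre [0.371 0.193 0.052] [0.59 0.5  2.37 4.23 0.44 1.15]
1 end [0.466 0.18  0.052] [0.42 0.55 2.21 4.26 0.34 0.95]
1 up [0.371 0.193 0.266] [ 0.59 -0.06  2.23 -0.71  0.62 -0.33]
1 bar+ [0.566 0.065 0.2  ] [ 0.03  0.44  1.65 -0.    1.05 -1.41]
1 0 [0.566 0.065 0.091] [ 0.03  0.59  1.72 -0.    0.83 -1.41]
1 0.5 [0.57  0.092 0.196] [ 0.08  0.46  1.63 -0.    1.05 -1.36]
1 0.87 [0.576 0.142 0.258] [ 0.16  0.42  1.53 -0.    1.19 -1.28]
1 1.08 [0.581 0.18  0.284] [ 0.22  0.43  1.45 -0.    1.26 -1.22]
-1 pre [0.371 0.193 0.052] [ 0.59  0.5   2.37  4.23  0.44 -1.99]
-1 end [0.466 0.18  0.052] [ 0.42  0.55  2.21  4.26  0.34 -2.2 ]
-1 up [0.371 0.193 0.266] [ 0.59 -0.06  2.23 -0.71  0.62  2.81]
-1 bar+ [0.566 0.065 0.2  ] [ 0.03  0.44  1.65 -0.    1.05  1.74]
-1 0 [0.566 0.065 0.091] [ 0.03  0.59  1.72 -0.    0.83  1.74]
-1 0.5 [0.57  0.092 0.196] [ 0.08  0.46  1.63 -0.    1.05  1.78]
-1 0.87 [0.576 0.142 0.258] [ 0.16  0.42  1.53 -0.    1.19  1.87]
-1 1.08 [0.581 0.18  0.284] [ 0.22  0.43  1.45 -0.    1.26  1.93]
```

```bash
sed -i 's/^T=.*/T=0.0/' h.py; cat > push.py <<'E'
from h import *
Y,Zt=-.038,.042
m.set_gripper(0.0,40)
m.move_ptp(tcp(-.165,Y,.2,T),rot(T))
m.move_l(tcp(-.165,Y,Zt,T))
f0=np.array(m.current_force()); F=lambda:float((np.array(m.current_force())-f0)@ex)
m.move_l(tcp(-.145,Y,Zt,T),max_speed=.06)
x=-.145; log=[]
while x<-.082:
    x+=.003 if x<-.106 else .001
    m.move_l(tcp(x,Y,Zt,T),max_speed=.05); f=F(); log.append((round(x,3),round(f,1)))
    if f<-8: break
print(log,m.current_time(),((np.array(m.current_ee_pos())-org)@ex).round(4))
E
python3 push.py
```

```text
[(-0.142, 1.5), (-0.139, 1.0), (-0.136, 1.0), (-0.133, 0.4), (-0.13, 0.5), (-0.127, 0.6), (-0.124, 0.2), (-0.121, 0.7), (-0.118, 0.1), (-0.115, -0.3), (-0.112, -0.1), (-0.109, 0.7), (-0.106, 0.7), (-0.105, 0.3), (-0.104, -0.5), (-0.103, 0.8), (-0.102, 0.7), (-0.101, 0.4), (-0.1, 1.3), (-0.099, 0.1), (-0.098, 0.2), (-0.097, 0.4), (-0.096, -4.3), (-0.095, -10.2)] 12.0417 -0.1077
```

```bash
python3 - <<'E'
from h import *
Y,Zt=-.038,.042
m.move_l(tcp(-.15,Y,Zt,T)); m.move_l(tcp(-.16,Y,.2,T),max_speed=.2)
m.set_gripper(.5)
m.move_ptp(B(0,-.131,.2),rot(0))
w,_,_=shot("wrist"); s,_,_=shot("scene"); t,_,W=shot("top")
c=m.get_calibration("wrist");K=np.array(c["camera_matrix"]);R=np.array(c["R"]);tt=np.array(c["t"])
for X in (B(-.05,-.131,.091),B(.05,-.131,.091),B(-.096,-.076,.062),B(-.096,.032,.062)):
    u=K@(R@X+tt);u=u[:2]/u[2];print(u.round(1)); cv2.drawMarker(w,tuple(int(a) for a in u),(255,0,0),0,12)
im=np.hstack([cv2.resize(w,(512,384)),cv2.resize(s[150:290,160:347],(288,216)).repeat(1,0) if 0 else cv2.copyMakeBorder(cv2.resize(s[160:280,180:320],(288,247)),0,137,0,0,0)])
cv2.imwrite('pics/w.png',im[:,:,::-1]); print(m.current_time(),m.current_grip_width(),m.current_qpos())
E
```

```text
[255.6 122.7]
[255.5 253.6]
[332.5  52.8]
[482.8  53.3]
14.9333 0.5043884295798156 [ 3.47592813e-02  4.39947518e-01  1.65098379e+00  1.57423807e-04
  1.05036110e+00 -1.40565873e+00]
```

View pics/w.png

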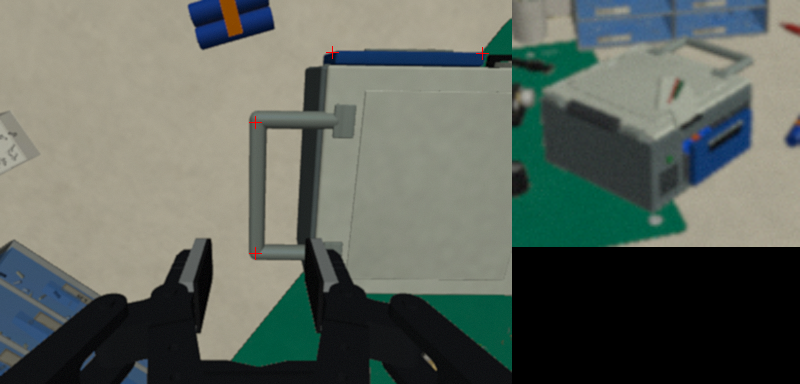

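The wrist view shows the bar at u≈258, against a predicted 255.5 (about 2 mm toward +y). The drawer's edge lies on the predicted home line at row 53. Now I'll grasp the bar.

```bash
sed -i 's/\.131\*ey/.1325*ey/' h.py; python3 - <<'E'
from h import *
r=rot(0); m.move_l(bar(0)+.03*ez,r,max_speed=.1)
f0=np.array(m.current_force())
m.move_l(bar(0),max_speed=.05); print('down',np.array(m.current_force())-f0)
m.set_gripper(0.0,40)
print('grip',(np.array(m.current_force())-f0).round(1),m.current_grip_width(),m.current_grip_force(),m.current_ee_pos()-bar(0),m.current_time())
if m.current_grip_width()>.08:
    for a in (.03,.07,.12): 
        m.move_l(bar(a),max_speed=.03);print(a,(np.array(m.current_force())-f0).round(1),m.current_grip_width())
shot("scene",'s2.png'); print(m.current_time())
np.save('f0.npy',f0)
E
```

```text
down [-0.0722726  -0.45436334  1.44890162]
grip [ -1.8 -12.6   1.5] 0.12275294037307208 39.6768593788147 [-7.36290009e-05 -1.58560816e-03  2.05913317e-04] 17.0083
0.03 [ -1.5 -13.2   0.5] 0.12092011588261851
0.07 [ -0.7 -12.4  -0.5] 0.12490564333813062
0.12 [ -0.1 -13.3   0.6] 0.12263968426419075
18.3833
```

The grip is good. The side force shows the original offset was right, so I'll revert it and lift.

```bash
sed -i 's/\.1325\*ey/.1308*ey/' h.py; python3 - <<'E'
from h import *
f0=np.load('f0.npy')
def go(a,v):
    m.move_l(bar(a),max_speed=v);f=np.array(m.current_force())-f0
    print(round(a,2),'y',(f@ey).round(1),'z',f[2].round(1),round(m.current_grip_width(),3))
    return abs(f@ey)<25 and abs(f[2])<20
go(.12,.03)
for a in np.linspace(.2,1.08,12):
    if not go(a,.05): break
print(m.current_time()); np.save('a.npy',a)
shot("scene",'s3.png');p,_,_=shot("wrist",'w3.png')
E
python3 -c "
import cv2,numpy as np
s=cv2.resize(cv2.imread('pics/s3.png')[100:290,160:350],(400,400),interpolation=cv2.INTER_CUBIC);w=cv2.resize(cv2.imread('pics/w3.png'),(400,300))
cv2.imwrite('pics/c3.png',np.hstack([s,cv2.copyMakeBorder(w,0,100,0,0,0)]))"
```

```text
0.12 y -2.6 z -1.3 0.125
0.2 y -5.1 z 0.4 0.123
0.28 y -7.1 z 1.5 0.125
0.36 y -8.0 z 1.8 0.124
0.44 y -10.4 z 3.6 0.124
0.52 y -13.5 z 6.0 0.119
0.6 y -16.3 z 9.1 0.12
0.68 y -16.6 z 11.4 0.124
0.76 y -19.2 z 16.2 0.121
0.84 y -19.6 z 19.8 0.122
0.92 y -17.8 z 21.7 0.125
23.6333
```

View pics/c3.png

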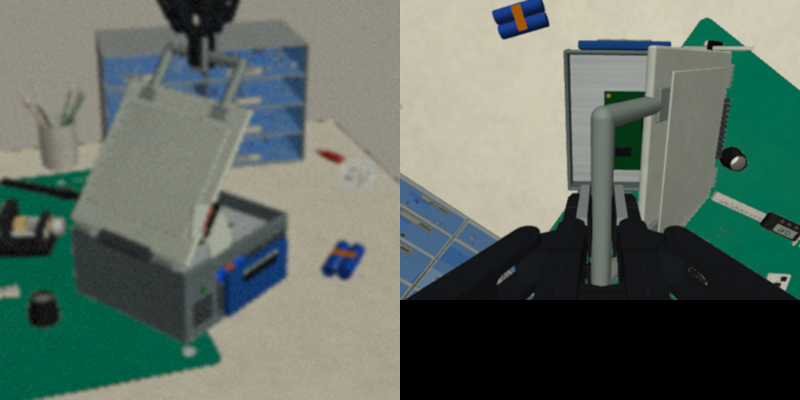

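The scene view shows the cover raised with the bar well held, the pointer within the scale and the drawer home. The residual force is purely radial (about 27 N inward), so I'll correct the radius by force feedback as I continue.

```bash
cat >> h.py <<'E'
try: f0=np.load('f0.npy')
except Exception: pass
def go(a,r,v):
    m.move_l(bar(a,r),max_speed=v);f=np.array(m.current_force())-f0
    fr=-(f@ey)*np.cos(a)+f[2]*np.sin(a); ft=(f@ey)*np.sin(a)+f[2]*np.cos(a)
    print(round(a,3),round(r,4),'rad',fr.round(1),'tan',ft.round(1),round(m.current_grip_width(),3))
    return fr
E
python3 - <<'E'
from h import *
a=.92;r=.219
for i in range(4):
    fr=go(a,r,.02)
    if abs(fr)<4: break
    r+=np.clip(fr*.00012,-.0015,.0015)
for a in (.96,1.0,1.04,1.08):
    fr=go(a,r,.03)
    if abs(fr)>32: break
    r+=np.clip(fr*.00012,-.0015,.0015)
fr=go(a,r,.03)
print(m.current_time()); np.save('ar.npy',[a,r])
shot("scene",'s4.png');shot("wrist",'w4.png')
print(m.look_for("scene","scale")[:1],m.look_for("scene","cover_bar")[:1],bar(a,r))
E
python3 -c "
import cv2,numpy as np
s=cv2.resize(cv2.imread('pics/s4.png')[100:290,160:350],(600,600),interpolation=cv2.INTER_CUBIC)
cv2.imwrite('pics/c4.png',s)"
```

```text
0.92 0.219 rad 27.0 tan -1.3 0.125
0.92 0.2205 rad 15.9 tan -1.4 0.119
0.92 0.222 rad 4.3 tan -1.7 0.12
0.92 0.2225 rad -0.9 tan -0.7 0.12
0.96 0.2225 rad 2.7 tan -1.7 0.122
1.0 0.2228 rad 2.6 tan -0.8 0.123
1.04 0.2232 rad 1.8 tan -0.1 0.121
1.08 0.2234 rad 3.0 tan -1.2 0.124
1.08 0.2237 rad -0.1 tan 0.6 0.118
26.7833
[{'at': [0.5527, 0.2522, 0.1144], 'confidence': 0.62}] [{'at': [0.5821, 0.2381, 0.1767], 'confidence': 0.86}] [0.5810188  0.177364   0.28831973]
```

View pics/c4.png

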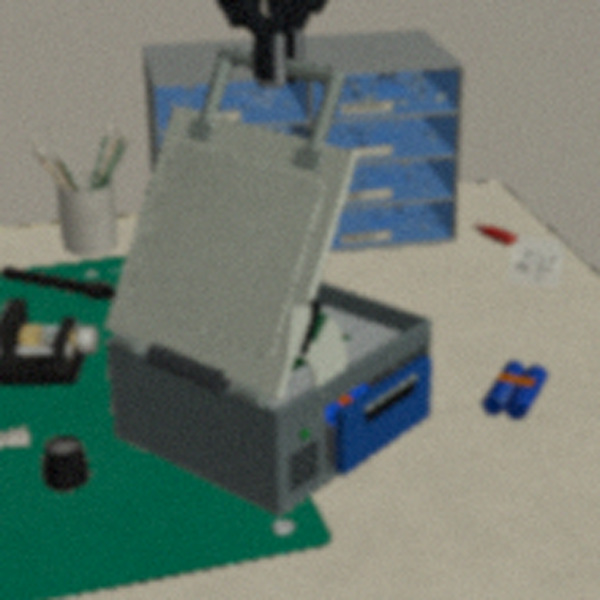

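The cover is past the mark. Something blue and orange shows at (340,405) beside the drawer, so I'll check from the top camera whether the drawer is still home.

```bash
python3 - <<'E'
from h import *
c=m.get_calibration("top"); p,_,W=shot("top",'t5.png')
q=(W-org); bx=q@ex; by=q@ey; P=p.astype(int)
bl=(P[...,2]>P[...,0]+40)&(P[...,2]>P[...,1]+25)&(np.abs(by+.02)<.07)&(bx<-.05)&(bx>-.2)
print(bl.sum(),np.percentile(bx[bl],[2,50,98]),np.percentile(by[bl],[2,98]),np.percentile(W[...,2][bl],[2,50,98]))
w=cv2.imread('pics/w4.png'); t=cv2.resize(cv2.imread('pics/t5.png')[130:250,190:315],(400,384),interpolation=cv2.INTER_CUBIC)
cv2.imwrite('pics/c5.png',np.hstack([t,w[:,112:]]))
E
```

```text
96 [-0.0939417  -0.09042434 -0.05003865] [-0.07222604  0.00426027] [0.05802778 0.06216287 1.04691772]
```

View pics/c5.png

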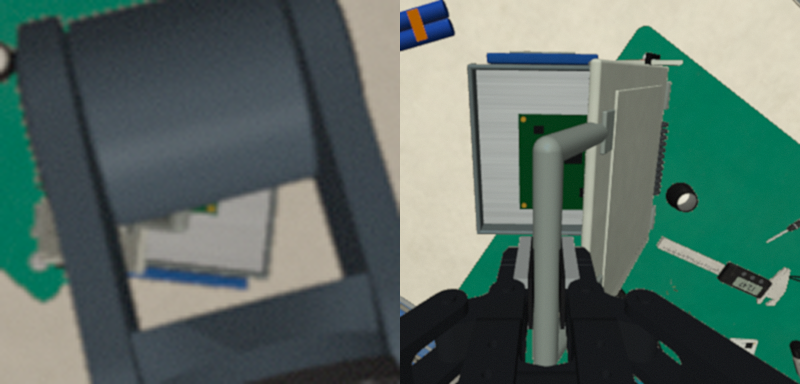

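The drawer is home: its outer edge measures −94 mm. I'll ease the cover back to 0.87 rad and measure its angle from a plane fit of the scene depth.

```bash
cat > ang.py <<'E'
from h import *
def ang(a,fn=None):
    p,d,W=shot("scene",fn); q=W-org; x,y,z=q@ex,q@ey,W[...,2]
    u=-(y-.088)*np.cos(a)+(z-.091)*np.sin(a); v=(y-.088)*np.sin(a)+(z-.091)*np.cos(a)
    k=(d>0)&(abs(x)<.07)&(u>.03)&(u<.155)&(abs(v)<.02)
    A=np.c_[x[k],u[k],np.ones(k.sum())]; co=np.linalg.lstsq(A,v[k],rcond=None)[0]
    print('plane',k.sum(),co.round(4),'angle',round(a+np.arctan(co[1]),3))
E
python3 - <<'E'
from h import *; from ang import ang
a,r=np.load('ar.npy'); ang(a)
for a in np.linspace(1.03,.87,5):
    fr=go(a,r,.025); r+=np.clip(fr*.00012,-.001,.001)
go(a,r,.02); m.dwell(.5); ang(a,'s6.png'); print(m.current_time(),m.current_joint_vel().round(4)); np.save('ar.npy',[a,r])
s=cv2.imread('pics/s6.png')[180:240,225:285]; cv2.imwrite('pics/c6.png',cv2.resize(s,(600,600),interpolation=cv2.INTER_CUBIC))
E
```

```text
plane 2812 [-0.0098 -0.0129  0.0049] angle 1.067
1.03 0.2237 rad -0.7 tan -0.3 0.123
0.99 0.2236 rad -1.0 tan 0.8 0.121
0.95 0.2235 rad 1.5 tan 0.6 0.119
0.91 0.2237 rad -0.2 tan 1.2 0.124
0.87 0.2237 rad 1.0 tan 0.4 0.124
0.87 0.2238 rad 0.9 tan 0.4 0.122
plane 2659 [-0.0085 -0.0179  0.0048] angle 0.852
30.5167 [-0.0011 -0.     -0.0007  0.0012  0.0006  0.0011]
```

View pics/c6.png

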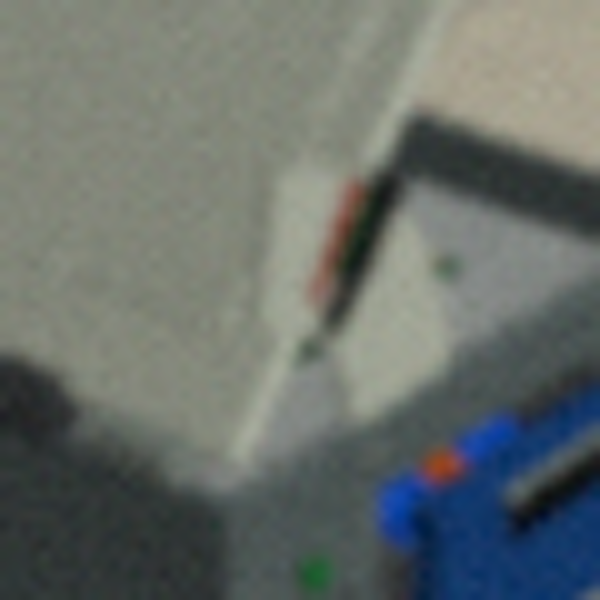

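The picture shows the black pointer over the green band, right beside the red mark (at about 360,240). The measured angle is 0.85–0.87 rad, and the arm is at rest with almost no load on the bar.

```bash
python3 -c "
from bench import manip as m
print(m.current_grip_force(),m.current_time(),m.sign_off())"
```

```text
the job is handed in; nothing more can be done
39.01364743709564 30.5167 None
```

The job is handed in at 30.5 s: the drawer is fully home, and the cover was raised to about 1.07 rad, past the red mark, then eased back to about 0.86 rad in the green band, where the gripper still holds it.

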